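# Slide the lacquered box into the engraving jig

## Robot

A 6-joint arm with a two-finger parallel gripper is mounted at the origin on the work surface. World frame = base frame: x ahead of the robot, y to its left, z up, the work surface at z = 0. Lengths are in m, angles in rad, forces in N, time in s.
With the tool pointing down it reaches from about 0.3 to 0.875 m from the base axis. Payload 6.4 kg.
Tool frame: the origin (TCP) lies at the very end of the fingers, on their centre line; the grasp point (between the pads) lies ctrl.pinch_z behind it (ctrl.pinch_z is the distance from the TCP to the grasp point, in m); y points along the fingers, z is the direction in which the jaws open and shut, and the axes are right-handed (so a half turn about y gives the same grasp; the last joint's range is limited). The gripper opens to 85 mm and grips with 20 to 120 N. Pads are 22 mm wide; open, the fingers measure 114 mm over their backs; the gripper's body (76 mm by 85 mm) begins 54 mm behind the grasp point. The pads swing forward as they close: fully open they stand 13 mm farther back than shut.
Start: joints at [-1.313, 0.181, 1.607, -0, 1.354, -0.206], TCP at [0.257, -0.514, 0.231] pointing down, gripper open.
Joint ranges: [-2.99, 2.99], [-0.89, 2.07], [0.3, 2.58], [-1.14, 4.28], [0, 2.63], [-3.12, 3.12]. Speed limits (rad/s): [2.57, 2.57, 3.01, 3.14, 3.14, 3.14].

## Interface

Orientations are given as a unit quaternion [w, x, y, z].
In Python, from bench import ctrl gives the robot as it stands.
- The arm moves only by the shell command python3 -m pendant 'ROWS'. ROWS is JSON, one flat list of numbers, 7 for each row, row after row: the shift along the world's x, y, z in m, then the turn, a rotation vector about the world's x, y, z in degrees, then the finger opening in m, from 0 to 0.0854. In form: [tx, ty, tz, rx, ry, rz, hand, tx, ty, tz, rx, ry, rz, hand, ...]. A call has 1 to 12 rows; each row shifts and turns the commanded pose from where the row before left it; what a row does not reach is not made up. A row lasts 1/8 s, in which the tool goes at most 62.5 mm and 10.7 degrees, less where a joint would pass 70% of its speed; a pose out of reach is approached as far as the arm can. A call with a gripper value outside its range is refused whole. The fingers move at their own pace and stop on an object; the grip force is fixed at half the most. Time passes only in rows, so rows that do not move let the fingers close. It gives the time, the measured TCP pose, the force and the opening at its end, in the units of the state.
- ctrl.get_obs(): the state, without advancing time (a new reading comes with each control period).
- ctrl.camera(name): name is "side" or "top" or "wrist"; returns the picture (400x640x3 uint8, red, green, blue); there is no depth.
- ctrl.camera_info(name): a dict with "fx", "fy", "cx", "cy" (pixels), "origin" and "rotation" of the camera in the world; the wrist camera has in their place "tool_from_camera" (4x4, takes a point from camera to tool coordinates, whose origin is the TCP and whose axes are the tool frame's). Camera axes: x right, y down, z forward; pixel columns grow to the right and rows downward; lengths in m; the calibration is good to about 2 mm. A picture is of the moment at which its call begins: read the wrist's pose just before it. camera_info takes no time and is no camera call.
- ctrl.hand_in(): hands the job in, once; it reports no verdict.
Trained networks look in the newest picture that a camera, given by its name, has taken for a name from the list of things; names that differ only in an ending like _2 or _b are one class to them, and where a whole thing is asked for, a point or a joint stands for the part that bears it (a point fixed in the world has none). Each returns a list of dicts, best first, with "score" (0 to 1); they miss things now and then, are a little off and sometimes report something else, mostly with a low value. They report only what shows in the picture. A call takes as long as a camera call. They do not tell look-alikes from the thing itself.
- ctrl.silhouettes(target, camera): "mask" (400x640 bool, what is visible of it) and "bbox" ([left, top, right, bottom] in pixels, round what is visible of it).
The state is a dict: "time_s": time; "q": joint angles; "dq": joint speeds; "joint_efforts": joint torques, N m; "eef_pos": TCP position; "eef_rot": TCP orientation; "wrist_force": force on the tool from outside, world axes, zero at the start; "torque": the same for the moment, N m; "opening": opening from 0.0 (shut) to 1.0 (fully open).
Only numpy, scipy, OpenCV 4.12 (cv2) and the standard library are available. Lean on these libraries where they do the work, as an engineer would, in place of code of your own. Each camera call takes 0.05 s, during which the arm holds its last target.

## Task

With the fingertips, push the black lacquered box squarely down the lane between the two brass rails of the engraving jig until it is fully home against the green stop, straightening and centring it in front of the lane first if need be. Neither the box nor the robot may touch a rail, the box must slide flat on the board and never be lifted or tipped, and everything else on the bench stays where it is.

Things in the scene. Friction and masses are not known exactly. Their poses are not given: they have to be found in the camera images.
- case: Black lacquered box with thin brass seam, to be pushed: 96 (x) x 100 (y) x 45 high, about 350 g (varies), wider than most grippers open; stays where it is left (friction coefficient about 0.5 to 0.75). Origin: centre of its underside. Starts on the board before the lane's mouth, clear of the rails, up to 18 mm off the centre line and turned up to 0.18 rad from the lane.
- jig: Fixed engraving jig: white board 320 x 200, top 8 mm above the table. Origin on the table; x runs along the lane's centre line from mouth to stop (away from the robot), y left, z up. Board: x -185..135, y -100..100. Lane: 122 wide (y -61..61), mouth at x = -30. Grey motor housing behind the stop: x 135..210, y -75..75, up to 57 high.
- stop_face (a point): Middle of the green rubber stop's face at the lane's end, at jig (100, 0, 23) mm. The stop is rigid, 100 wide, its top 38 mm above the table. The box is home with its front face here, its origin at jig x = 52 mm.
- rail_left: Left brass guide rail: 130 long (jig x -30 to +100), 6 wide (jig y +61 to +67), its top 18 mm above the table and 10 mm above the board. Origin at the centre of its underside, at jig (35, 64, 8) mm. Must not be touched.
- rail_right: Right brass guide rail, the same at jig y -61 to -67; origin at jig (35, -64, 8) mm. Must not be touched.
- jar: Bystander, loose, leave it alone (sizes in mm): small amber jar with a red cap, 42 dia x 55 high. Origin at the centre of its underside.
- ring_cone: Bystander, loose, leave it alone (sizes in mm): light wooden ring cone, 40 dia x 60 high. Origin at the centre of its underside.
- weight: Bystander, loose, leave it alone (sizes in mm): little brass weight, 22 dia x 25 high, standing on the jig's board outside the left rail near the stop. Origin at the centre of its underside.
- tin: Bystander, loose, leave it alone (sizes in mm): flat yellow tin, 75 x 55 x 18. Origin at the centre of its underside.
- cap: Bystander, loose, leave it alone (sizes in mm): black rubber disc, 48 dia x 12 high. Origin at the centre of its underside.
- driver: Bystander, loose, leave it alone (sizes in mm): screwdriver with dark wooden handle, lying, about 200 long. Origin at the centre of its underside (handle towards its -x).
- bench_block: Bystander, loose, leave it alone (sizes in mm): steel bench block, 60 x 60 x 25. Origin at the centre of its underside.
Things that resemble listed ones, but are neither listed nor needed, are in the scene too. What is shaped like the case but orange is not meant.

How it is judged:
By the outcome, as a careful person would: the job done as asked, in the order asked, and still so for the second after the job is handed in, with the robot touching nothing.
It also fails if it takes over 64 s, if anything falls off the work surface, if the arm or the gripper's body presses on something with over 40 N, if the wrist force passes 120 N, or if a joint passes its speed limit or range.

## Working session

There is one attempt and no reset: what is moved stays moved. The work goes in short steps, Python scripts to look and compute and a shell command to move; the robot and the scene stay as the last step left them, time stands still between calls to the robot, and variables do not carry over. Pictures are saved under pics/ and viewed, and the job is handed in when it is done.

```bash
ls; mkdir -p pics
python3 - <<'E'
from bench import ctrl
import cv2,numpy as np
o=ctrl.get_obs();print({k:(np.round(v,4).tolist()) for k,v in o.items()}, ctrl.pinch_z)
for n in ["top","side"]:
    im=ctrl.camera(n);cv2.imwrite(f"pics/{n}0.png",im[:,:,::-1])
    i=ctrl.camera_info(n);print(n,{k:np.round(v,4).tolist() for k,v in i.items()})
print(ctrl.camera_info("wrist"))
E
```

```text
pics
{'time_s': 0.0, 'q': [-1.3133, 0.1815, 1.608, -0.0, 1.3538, -0.2063], 'dq': [-0.0011, -0.0, 0.0011, -0.0007, -0.0007, 0.0006], 'joint_efforts': [0.001, -44.4858, -35.1337, -0.0002, 0.0092, 0.0], 'eef_pos': [0.2571, -0.5137, 0.2304], 'eef_rot': [0.1625, -0.1625, 0.6888, -0.6876], 'wrist_force': [-0.3512, 0.8844, -0.2519], 'torque': [0.0166, 0.0033, -0.0009], 'opening': 0.9973} 0.0187
top {'fx': 515.5652, 'fy': 515.5652, 'cx': 318.621, 'cy': 200.3364, 'origin': [0.4253, -0.0055, 1.3365], 'rotation': [0.0293, -0.7059, 0.7069, -0.0338]}
side {'fx': 381.109, 'fy': 381.109, 'cx': 320.9341, 'cy': 201.1236, 'origin': [0.0627, 0.6202, 0.8333], 'rotation': [0.1204, -0.3019, 0.8734, -0.3625]}
{'fx': 351.7143008004971, 'fy': 351.7143008004971, 'cx': 316.5422198953087, 'cy': 196.93268754896545, 'tool_from_camera': array([[ 4.29492849e-04,  9.50639955e-01,  3.10295814e-01,
        -7.99362307e-02],
       [ 2.37088817e-04, -3.10295931e-01,  9.50639984e-01,
        -1.42383345e-01],
       [ 9.99999880e-01, -3.34725408e-04, -3.58655986e-04,
        -9.20934159e-05],
       [ 0.00000000e+00,  0.00000000e+00,  0.00000000e+00,
         1.00000000e+00]])}
```

View pics/top0.png

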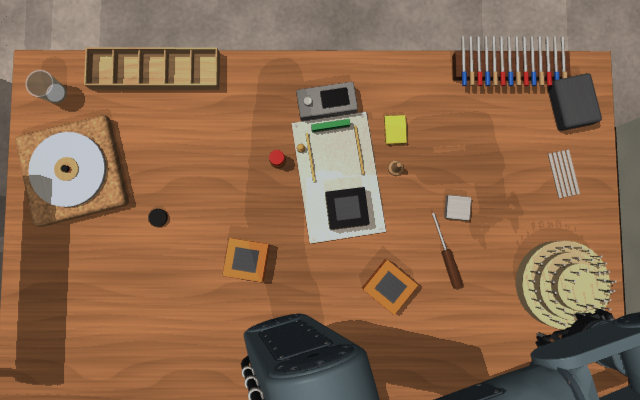

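View pics/side0.png

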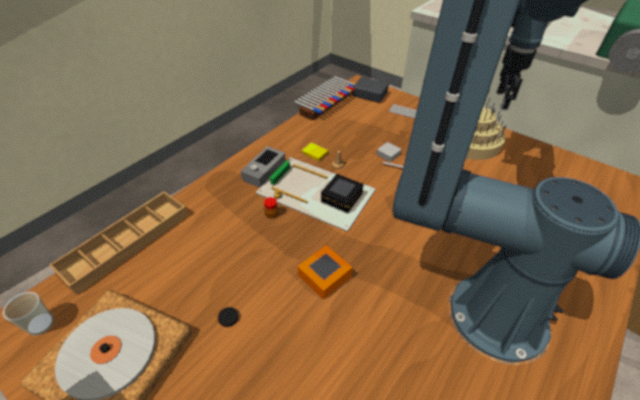

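Candidates for the case in the top picture:
- (348,208): black box on the board
- (247,260) and (390,287): orange look-alikes
- (575,100): dark block

I choose (348,208), and will check it in a close crop.

```bash
cat > h.py <<'E'
from bench import ctrl
import cv2,numpy as np
from scipy.spatial.transform import Rotation as R
def cam(n):
    i=ctrl.camera_info(n)
    if n=="wrist":
        o=ctrl.get_obs();T=i["tool_from_camera"];Rt=R.from_quat(np.roll(o["eef_rot"],-1)).as_matrix()
        return i,Rt@T[:3,:3],Rt@T[:3,3]+o["eef_pos"]
    r=np.array(i["rotation"]); 
    M=R.from_quat(np.roll(r,-1)).as_matrix() if r.shape==(4,) else r
    return i,M,np.array(i["origin"])
def back(c,uv,z):
    i,M,o=c;uv=np.atleast_2d(uv).astype(float)
    d=np.c_[(uv[:,0]-i["cx"])/i["fx"],(uv[:,1]-i["cy"])/i["fy"],np.ones(len(uv))]@M.T
    return o+d*((z-o[2])/d[:,2])[:,None]
def proj(c,P):
    i,M,o=c;p=(np.atleast_2d(P)-o)@M
    return np.c_[p[:,0]/p[:,2]*i["fx"]+i["cx"],p[:,1]/p[:,2]*i["fy"]+i["cy"]]
E
python3 - <<'E'
from h import *
im=ctrl.camera("top")
c=cam("top")
cv2.imwrite("pics/crop1.png",cv2.resize(im[75:250,270:410],None,fx=3.4,fy=3.4,interpolation=cv2.INTER_CUBIC)[:,:,::-1])
for t in ["case","jig","rail_left","rail_right","stop_face","weight","jar","ring_cone","tin"]:
    for d in ctrl.silhouettes(t,"top")[:3]:
        m=d["mask"].astype(np.uint8);cs=max(cv2.findContours(m,0,2)[0],key=cv2.contourArea)
        (x,y),wh,a=cv2.minAreaRect(cs)
        b=cv2.boxPoints(((x,y),wh,a))
        z={"case":.053,"jig":.008,"rail_left":.018,"rail_right":.018}.get(t,.03)
        print(t,round(d["score"],2),d["bbox"],m.sum(),back(c,b,z)[:,:2].round(4).tolist(),back(c,(x,y),z)[0].round(4))
E
```

```text
case 0.92 [220.1, 238.2, 270.3, 283.2] 1707 [[0.3551, 0.2286], [0.4525, 0.2116], [0.4323, 0.1043], [0.3351, 0.1219]] [0.3936 0.1666 0.053 ]
case 0.91 [325.5, 187.6, 372.4, 230.0] 1616 [[0.5624, -0.0253], [0.5752, -0.1311], [0.4767, -0.142], [0.4642, -0.0369]] [ 0.5194 -0.0838  0.053 ]
case 0.59 [360.6, 259.5, 418.1, 316.3] 1598 [[0.324, -0.1174], [0.3967, -0.1783], [0.3302, -0.2591], [0.2582, -0.1979]] [ 0.3271 -0.1882  0.053 ]
jig 0.8 [291.5, 85.5, 384.5, 243.5] 9315 [[0.8327, 0.0731], [0.8653, -0.1278], [0.4633, -0.1861], [0.4328, 0.0098]] [ 0.6459 -0.058   0.008 ]
rail_left 0.41 [309.9, 150.8, 309.8, 149.7] 3 [[0.6689, 0.0107], [0.6689, 0.0107], [0.6741, 0.0107], [0.6741, 0.0107]] [0.6715 0.0107 0.018 ]
weight 0.61 [299.4, 143.1, 303.0, 155.0] 58 [[0.6875, 0.0413], [0.6875, 0.0234], [0.6667, 0.0234], [0.6667, 0.0413]] [0.6771 0.0323 0.03  ]
jar 0.64 [270.9, 149.6, 285.5, 168.2] 230 [[0.6719, 0.1106], [0.6719, 0.0721], [0.6278, 0.0719], [0.6279, 0.1103]] [0.6498 0.0912 0.03  ]
ring_cone 0.61 [386.1, 159.6, 402.6, 174.1] 176 [[0.6432, -0.192], [0.6432, -0.2279], [0.607, -0.2274], [0.607, -0.1915]] [ 0.6251 -0.2097  0.03  ]
tin 0.87 [380.7, 114.3, 405.4, 146.7] 640 [[0.7634, -0.1833], [0.7634, -0.2402], [0.6874, -0.2389], [0.6874, -0.1823]] [ 0.7253 -0.2112  0.03  ]
```

View pics/crop1.png

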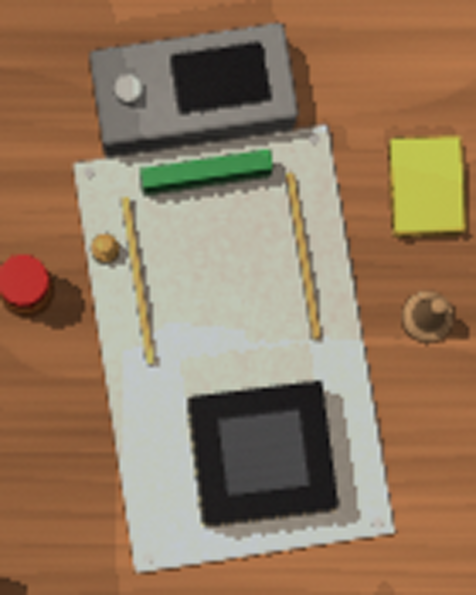

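```bash
cat >> h.py <<'E'
from scipy.optimize import least_squares
def fitrigid(c,pts,uv,x0):
    # pts local xyz (m, z absolute), unknown x,y,yaw
    pts=np.array(pts,float)
    def w(p):
        ca,sa=np.cos(p[2]),np.sin(p[2])
        return np.c_[p[0]+ca*pts[:,0]-sa*pts[:,1],p[1]+sa*pts[:,0]+ca*pts[:,1],pts[:,2]]
    s=least_squares(lambda p:(proj(c,w(p))-uv).ravel(),x0)
    return s.x,(proj(c,w(s.x))-uv)
E
python3 - <<'E'
from h import *
c=cam("top")
f=lambda a:np.array(a)/3.4+[270,75]-0.35
uv=f([(76,163),(328,126),(394,533),(134,572),(126,199),(152,364),(290,172),(318,339)])
P=np.array([(135,100,8),(135,-100,8),(-185,-100,8),(-185,100,8),(100,64,18),(-30,64,18),(100,-64,18),(-30,-64,18)])/1000
x,r=fitrigid(c,P,uv,[.66,-.06,-.1]);print("jig",x.round(4),r.round(1).tolist())
# case top: corners
uv=f([(188,398),(322,381),(338,509),(204,527)])
P=np.array([(48,50,53),(48,-50,53),(-48,-50,53),(-48,50,53)])/1000
y,r=fitrigid(c,P,uv,[.52,-.08,.1]);print("case",y.round(4),r.round(1).tolist())
d=y-x;ca,sa=np.cos(x[2]),np.sin(x[2])
print("case in jig mm",1e3*(ca*d[0]+sa*d[1]),1e3*(-sa*d[0]+ca*d[1]),d[2])
o=ctrl.get_obs();print(R.from_quat(np.roll(o["eef_rot"],-1)).as_matrix().round(3))
E
```

```text
jig [ 0.6306 -0.0613  0.1476] [[-0.8, -0.2], [0.4, -0.4], [0.4, 0.5], [0.1, 0.6], [-0.0, -0.7], [-0.3, -0.1], [0.4, 0.2], [-0.1, 0.0]]
case [ 0.5207 -0.0847  0.1233] [[-0.2, -0.2], [-0.1, -0.1], [0.3, 0.3], [-0.1, -0.0]]
case in jig mm -112.16800883788413 -6.983794513725973 -0.02431711817253314
[[-0.894 -0.     0.447]
 [-0.447 -0.    -0.894]
 [ 0.    -1.     0.   ]]
```

```bash
python3 -m pendant '[0.01,0.027,0.01,0,0,10,0.06,0.01,0.027,0.005,0,0,10,0.06,0.012,0.027,0.005,0,0,10,0.06,0.012,0.027,0,0,0,10,0.06,0.012,0.027,0,0,0,10,0.06,0.012,0.027,0,0,0,10,0.06,0.012,0.027,0,0,0,10,0.06,0.012,0.027,0,0,0,10,0.06,0.012,0.027,0,0,0,10,0.06,0.012,0.027,0,0,0,10,0.06,0.012,0.027,0,0,0,10,0.06,0.012,0.027,0,0,0,10,0.06]' && python3 -m pendant '[0.012,0.026,0,0,0,10.5,0.06,0.012,0.026,0,0,0,10.5,0.06,0.011,0.026,0,0,0,10.5,0.06,0.011,0.022,0,0,0,10.4,0.06,0,0,0,0,0,0,0.06]'
cat >> h.py <<'E'
def st():
    o=ctrl.get_obs();M=R.from_quat(np.roll(o["eef_rot"],-1)).as_matrix()
    print("t",round(float(o["time_s"]),2),"pos",np.round(o["eef_pos"],4),"toolx yaw deg",np.degrees(np.arctan2(M[1,0],M[0,0])).round(2),"z tilt",M[2].round(3),"F",np.round(o["wrist_force"],1),"open",round(float(o["opening"]),3))
    return o,M
E
python3 - <<'E'
from h import *
st();c=cam("wrist");im=ctrl.camera("wrist");np.save("w1.npy",im)
cv2.imwrite("pics/w1.png",im[:,:,::-1])
import pickle;pickle.dump(c,open("w1.pkl","wb"))
E
```

```text
time_s: 2.1
eef_pos: [0.3976, -0.1894, 0.2515]
eef_rot: [-0.678, 0.678, -0.201, 0.202]
wrist_force: [0.6, 0.3, 0.4]
opening: 0.702
time_s: 2.72
eef_pos: [0.4436, -0.0892, 0.2514]
eef_rot: [-0.705, 0.705, 0.053, -0.053]
wrist_force: [0.6, -0.5, 0.1]
opening: 0.702
t 2.73 pos [ 0.4436 -0.0892  0.2514] toolx yaw deg 8.59 z tilt [ 0. -1. -0.] F [ 0.6 -0.5  0.1] open 0.702
```

View pics/w1.png

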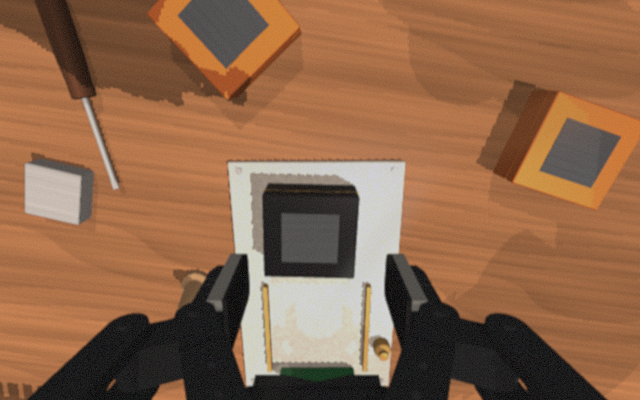

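Run:
```python
import numpy as np,cv2
im=np.load("w1.npy")
cv2.imwrite("pics/w1c.png",cv2.resize(im[150:390,215:415],None,fx=2.5,fy=2.5,interpolation=cv2.INTER_CUBIC)[:,:,::-1])
```

```text
(no output)
```

View pics/w1c.png

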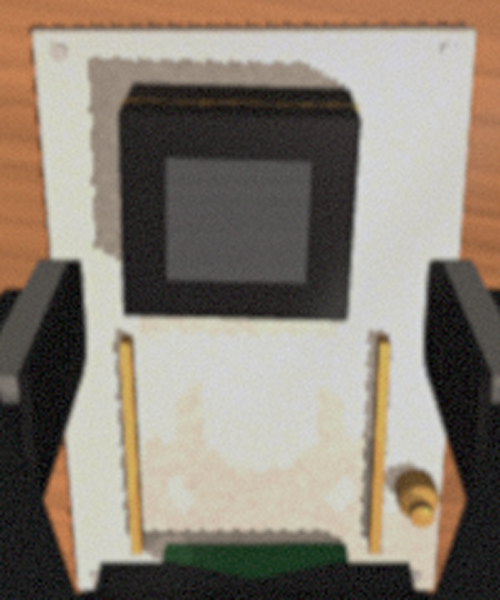

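```bash
cat >> h.py <<'E'
def injig(x,y):
    d=y-x;ca,sa=np.cos(x[2]),np.sin(x[2]);return np.array([1e3*(ca*d[0]+sa*d[1]),1e3*(-sa*d[0]+ca*d[1]),d[2]])
def world(x,P):
    P=np.array(P,float)/1e3;ca,sa=np.cos(x[2]),np.sin(x[2])
    return np.c_[x[0]+ca*P[:,0]-sa*P[:,1],x[1]+sa*P[:,0]+ca*P[:,1],P[:,2]]
E
python3 - <<'E'
from h import *
import pickle
c=pickle.load(open("w1.pkl","rb"))
f=lambda a:(np.array(a)+.5)/2.5+[215,150]-0.5
uv=f([(32,29),(475,30),(124,337),(136,552),(384,338),(375,552)])
P=np.array([(-185,-100,8),(-185,100,8),(-30,-64,18),(100,-64,18),(-30,64,18),(100,64,18)])/1000
x,r=fitrigid(c,P,uv,[.63,-.06,.147]);print("jig",x.round(4),r.round(1).tolist())
uv=f([(121,108),(359,120),(126,315),(349,319)])
P=np.array([(-48,-50,53),(-48,50,53),(48,-50,53),(48,50,53)])/1000
y,r=fitrigid(c,P,uv,[.52,-.08,.12]);print("case",y.round(4),r.round(1).tolist())
print(injig(x,y))
im=np.load("w1.npy")[:,:,::-1].copy()
im=cv2.resize(im[140:400,205:425],None,fx=3,fy=3,interpolation=cv2.INTER_CUBIC)
def dr(Q,col):
    q=((proj(c,Q)-[205,140]+.5)*3-.5)*16;cv2.polylines(im,[q.round().astype(np.int32)],True,col,1,cv2.LINE_AA,4)
dr(world(x,[(-185,-100,8),(-185,100,8),(135,100,8),(135,-100,8)]),(255,0,0))
for s in(1,-1): dr(world(x,[(-30,61*s,18),(-30,67*s,18),(100,67*s,18),(100,61*s,18)]),(0,0,255))
for z in (53,8): dr(world(y,[(-48,-50,z),(-48,50,z),(48,50,z),(48,-50,z)]),(0,255,0))
cv2.imwrite("pics/w1o.png",cv2.resize(im,None,fx=.76,fy=.76,interpolation=cv2.INTER_AREA))
E
```

```text
jig [ 0.6298 -0.061   0.1511] [[-0.9, -1.0], [1.2, -1.7], [-0.1, 1.8], [-0.3, 0.4], [0.4, 1.3], [-0.3, 0.3]]
case [ 0.521  -0.0841  0.1219] [[-1.1, 0.3], [2.0, -1.9], [-1.3, 0.7], [0.3, 1.3]]
[-1.11117366e+02 -6.47358636e+00 -2.91701929e-02]
```

View pics/w1o.png

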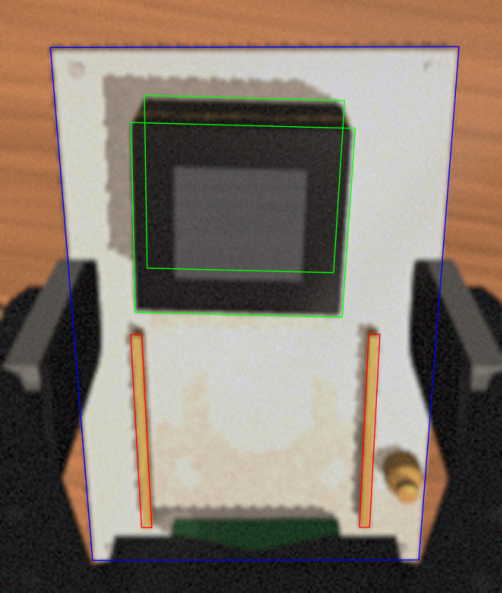

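```bash
python3 -m pendant '[0.01,-0.0086,0,0,0,10,0.045,0.01,-0.0086,0,0,0,10,0.045,0.01,-0.0086,0,0,0,10,0.045,0.01,-0.0086,0,0,0,10,0.045,0.01,-0.0086,0,0,0,10,0.045,0.01,-0.0086,0,0,0,10,0.045,0.01,-0.0086,0,0,0,10,0.045,0.01,-0.0086,0,0,0,10,0.045,0.0096,-0.0087,0,0,0,10,0.045,0,0,0,0,0,0,0.045]'
python3 - <<'E'
from h import *
o,_=st();print(np.round(o["q"],2))
x=np.array([.630,-.061,.150]);print(injig(x,np.r_[o["eef_pos"][:2],0]))
c=cam("wrist");im=ctrl.camera("wrist");cv2.imwrite("pics/w2.png",im[:,:,::-1])
E
```

```text
time_s: 4.03
eef_pos: [0.5701, -0.0121, 0.2285]
eef_rot: [-0.47, 0.574, 0.428, -0.516]
wrist_force: [-0.6, 0.3, -0.8]
opening: 0.527
t 4.03 pos [ 0.5701 -0.0121  0.2285] toolx yaw deg 84.17 z tilt [-0.19  -0.981 -0.026] F [-0.6  0.3 -0.8] open 0.527
[-0.12  0.18  1.63 -0.2   1.31 -3.12]
[-51.96901432  57.31111273  -0.15      ]
```

View pics/w2.png

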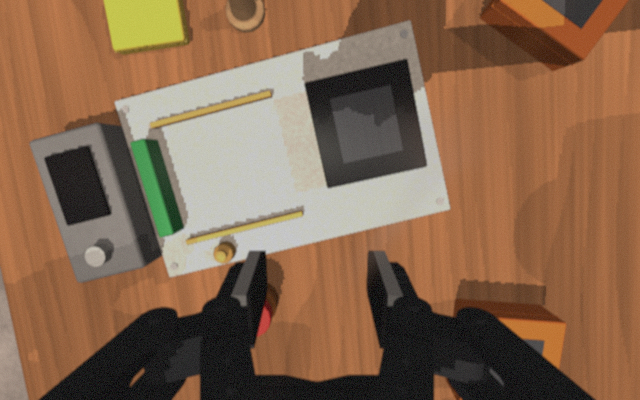

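```bash
cat >> h.py <<'E'
def goto(pos,yawdeg):
    o,M=st();a=np.radians(yawdeg)
    G=np.c_[[np.cos(a),np.sin(a),0],[0,0,-1],[-np.sin(a),np.cos(a),0]]
    G[:,2]=np.cross(G[:,0],G[:,1])
    rv=np.degrees(R.from_matrix(G@M.T).as_rotvec())
    print("need shift",(np.array(pos)-o["eef_pos"]).round(4),"rot",rv.round(2))
E
python3 - <<'E'
from h import *
goto([.5332,-.1667,.25],8.6)
E
```

```text
t 4.08 pos [ 0.5701 -0.0135  0.2291] toolx yaw deg 84.04 z tilt [-0.19  -0.981 -0.026] F [-0.5 -0.4 -1.1] open 0.527
need shift [-0.0369 -0.1532  0.0209] rot [  9.67  -6.97 -75.34]
```

```bash
python3 -m pendant '[-0.0046,-0.0192,0.0026,1.2,-0.87,-9.4,0.045,-0.0046,-0.0192,0.0026,1.2,-0.87,-9.4,0.045,-0.0046,-0.0192,0.0026,1.2,-0.87,-9.4,0.045,-0.0046,-0.0192,0.0026,1.2,-0.87,-9.4,0.045,-0.0046,-0.0192,0.0026,1.2,-0.87,-9.4,0.045,-0.0046,-0.0192,0.0026,1.2,-0.87,-9.4,0.045,-0.0046,-0.0192,0.0026,1.2,-0.87,-9.4,0.045,-0.0046,-0.0192,0.0026,1.2,-0.87,-9.4,0.045,0,0,0,0,0,0,0.045]'
python3 - <<'E'
from h import *
goto([.5332,-.1667,.25],-81.4);print(ctrl.get_obs()["q"])
E
```

```text
time_s: 5.2
eef_pos: [0.5328, -0.1708, 0.2513]
eef_rot: [-0.704, 0.706, 0.052, -0.052]
wrist_force: [-0.6, -0.7, -0.5]
opening: 0.527
t 5.2 pos [ 0.5328 -0.1708  0.2513] toolx yaw deg 8.4 z tilt [ 0.    -1.    -0.003] F [-0.6 -0.7 -0.5] open 0.527
need shift [ 0.0004  0.0041 -0.0013] rot [  0.17  -0.12 -89.8 ]
[-0.52092044  0.12845595  1.62545839 -0.00259359  1.38564355 -2.2378864 ]
```

```bash
python3 -m pendant '[0,0,0,0,0,-10,0.045,0,0,0,0,0,-10,0.045,0,0,0,0,0,-10,0.045,0,0,0,0,0,-10,0.045,0,0,0,0,0,-10,0.045,0,0,0,0,0,-10,0.045,0,0,0,0,0,-10,0.045,0,0,0,0,0,-10,0.045,0.0004,0.002,0,0.1,-0.1,-9.8,0.045,0,0,0,0,0,0,0.045]'
python3 - <<'E'
from h import *
goto([.5332,-.1667,.027],-81.4)
c=cam("wrist");im=ctrl.camera("wrist");cv2.imwrite("pics/w3.png",im[:,:,::-1])
E
```

```text
time_s: 6.45
eef_pos: [0.5339, -0.1655, 0.2507]
eef_rot: [0.538, -0.538, 0.459, -0.458]
wrist_force: [0.4, 0.0, 0.5]
opening: 0.527
t 6.45 pos [ 0.5339 -0.1655  0.2507] toolx yaw deg -80.9 z tilt [-0.002 -1.    -0.   ] F [0.4 0.  0.5] open 0.527
need shift [-0.0007 -0.0012 -0.2237] rot [-0.1  -0.03 -0.5 ]
```

View pics/w3.png

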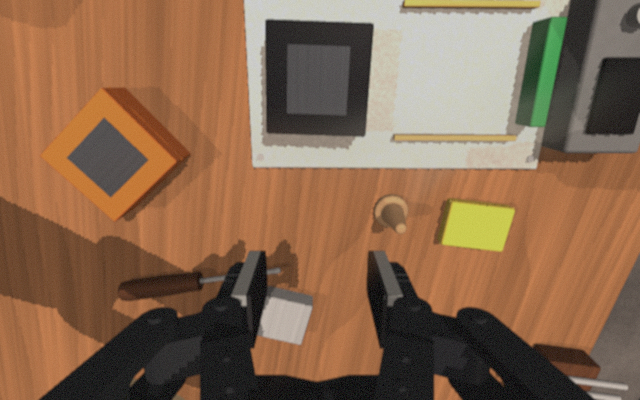

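Run:
```python
from h import *
c=cam("wrist");o,M=st()
x=np.array([.630,-.061,.150])
p=o["eef_pos"].copy()
for z in (.25,.1,.03): 
    for s in (-.037,0,.037): print(z,s,proj(c,[*(p[:2]+s*M[:2,2]),z]).round(0))
y=np.array([.521,-.0844,.123])
print(proj(c,world(y,[(-48,-50,53),(-48,50,53),(48,50,53),(48,-50,53)])).round(1))
print(proj(c,world(x,[(-30,-64,18),(100,-64,18),(-185,-100,8),(135,-100,8)])).round(1))
```

```text
t 6.5 pos [ 0.5339 -0.1656  0.2507] toolx yaw deg -80.79 z tilt [-0.002 -1.    -0.   ] F [-1.   0.2 -1. ] open 0.531
0.25 -0.037 [[235. 266.]]
0.25 0 [[316. 266.]]
0.25 0.037 [[397. 266.]]
0.1 -0.037 [[273. 180.]]
0.1 0 [[316. 180.]]
0.1 0.037 [[359. 180.]]
0.03 -0.037 [[281. 162.]]
0.03 0 [[316. 162.]]
0.03 0.037 [[352. 162.]]
[[264.7 132.7]
 [263.7  17.4]
 [373.5  21.9]
 [364.4 136.5]]
[[392.5 137.6]
 [514.5 138.9]
 [250.  167.1]
 [535.  170. ]]
```

```bash
python3 -m pendant '[-0.0004,-0.001,-0.045,0,0,-0.5,0.045,0,0,-0.045,0,0,0,0.045,0,0,-0.045,0,0,0,0.045,0,0,-0.045,0,0,0,0.045,0,0,-0.03,0,0,0,0.045,0,0,-0.014,0,0,0,0.045,0,0,0,0,0,0,0.045]'
python3 - <<'E'
from h import *
o,M=st();x=np.array([.630,-.061,.150]);print(injig(x,np.r_[o["eef_pos"][:2],0]))
c=cam("wrist");im=ctrl.camera("wrist");cv2.imwrite("pics/w4.png",im[:,:,::-1])
E
```

```text
time_s: 7.38
eef_pos: [0.5334, -0.1663, 0.0262]
eef_rot: [0.536, -0.536, 0.462, -0.46]
wrist_force: [-0.1, -0.2, 0.1]
opening: 0.533
t 7.38 pos [ 0.5334 -0.1663  0.0262] toolx yaw deg -81.43 z tilt [-0.003 -1.    -0.001] F [-0.1 -0.2  0.1] open 0.533
[-111.30035753  -89.69395551   -0.15      ]
```

View pics/w4.png

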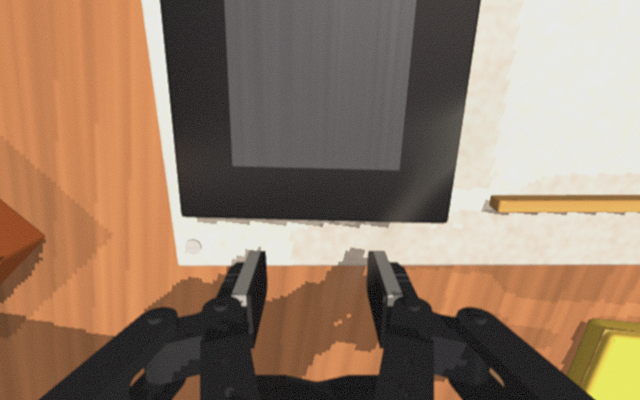

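```bash
python3 -m pendant '[-0.0009,0.006,0,0,0,0,0.045,-0.0009,0.006,0,0,0,0,0.045,-0.0009,0.006,0,0,0,0,0.045,-0.0006,0.004,0,0,0,0,0.045,0,0,0,0,0,0,0.045]'
python3 - <<'E'
from h import *
o,M=st();x=np.array([.630,-.061,.150]);print(injig(x,np.r_[o["eef_pos"][:2],0]))
c=cam("wrist");im=ctrl.camera("wrist");cv2.imwrite("pics/w5.png",im[:,:,::-1])
E
```

```text
time_s: 8.05
eef_pos: [0.5304, -0.1441, 0.0267]
eef_rot: [0.536, -0.535, 0.462, -0.461]
wrist_force: [-0.2, 0.1, -1.0]
opening: 0.526
t 8.05 pos [ 0.5304 -0.1441  0.0267] toolx yaw deg -81.49 z tilt [-0.002 -1.    -0.   ] F [-0.2  0.1 -1. ] open 0.526
[-110.850813    -67.24505623   -0.15      ]
```

View pics/w5.png

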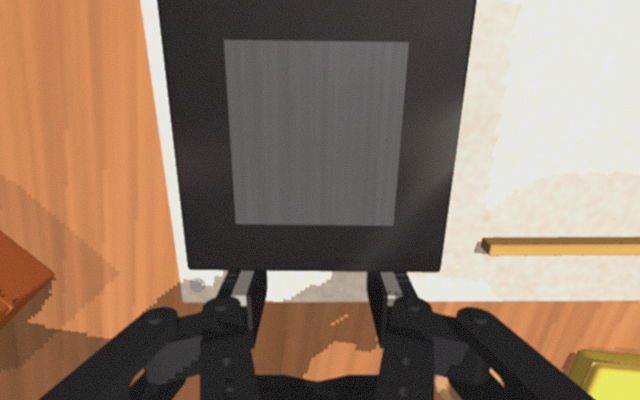

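```bash
cat > e.py <<'E'
from h import *
def edge(uv,z=.053):
    x=np.array([.630,-.061,.150]);c=cam("wrist")
    P=back(c,uv,z);J=np.array([injig(x,np.r_[p[:2],0])[:2] for p in P]);print(J.round(1).tolist(),"angle",np.arctan2(*(J[1]-J[0])[::-1]).round(4))
E
python3 - <<'E'
from e import *
edge([(188,269),(440,271.5)]); edge([(484,241),(640,240)],.018); edge([(182,304),(640,301)],.008)
E
```

```text
[[-158.5, -53.6], [-64.6, -54.8]] angle -0.0131
[[-31.8, -58.8], [41.4, -58.4]] angle 0.0051
[[-182.7, -100.1], [61.5, -98.7]] angle 0.0058
```

```bash
python3 -m pendant '[-0.0003,0.002,0,0,0,0,0.045,-0.0003,0.002,0,0,0,0,0.045,-0.0003,0.002,0,0,0,0,0.045,0,0,0,0,0,0,0.045]'
python3 - <<'E'
from h import *
o,M=st();x=np.array([.630,-.061,.150]);print(injig(x,np.r_[o["eef_pos"][:2],0]))
c=cam("wrist");im=ctrl.camera("wrist");cv2.imwrite("pics/w6.png",im[:,:,::-1])
E
```

```text
time_s: 8.6
eef_pos: [0.5295, -0.1383, 0.0266]
eef_rot: [0.536, -0.535, 0.462, -0.461]
wrist_force: [0.2, -1.4, 0.3]
opening: 0.527
t 8.6 pos [ 0.5295 -0.1383  0.0266] toolx yaw deg -81.52 z tilt [-0.002 -1.    -0.   ] F [ 0.2 -1.4  0.3] open 0.527
[-110.94175817  -61.39448476   -0.15      ]
```

View pics/w6.png

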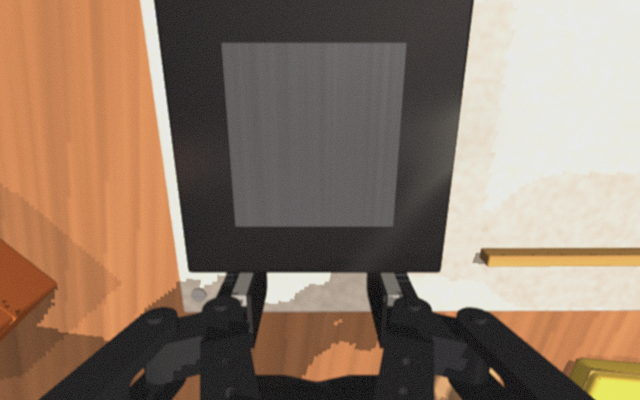

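```bash
python3 -m pendant '[0.0015,-0.01,0,0,0,0,0.045,0.0015,-0.01,0,0,0,0,0.045,0,0,0.055,0,0,0,0.045,0,0,0.055,0,0,0,0.045,0,0,0.055,0,0,0,0.045,0,0,0.055,0,0,0,0.045]' && python3 -m pendant '[-0.011,0.0075,0,0,0,10,0.045,-0.011,0.0075,0,0,0,10,0.045,-0.011,0.0075,0,0,0,10,0.045,-0.011,0.0075,0,0,0,10,0.045,-0.011,0.0075,0,0,0,10,0.045,-0.011,0.0075,0,0,0,10,0.045,-0.011,0.0075,0,0,0,10,0.045,-0.011,0.0075,0,0,0,10,0.045,-0.011,0.0075,0,0,0,10,0.045,0,0,0,0,0,0,0.045]'
python3 - <<'E'
from h import *
import pickle
goto([.4322,-.0909,.027],8.6)
c=cam("wrist");im=ctrl.camera("wrist");np.save("w7.npy",im);pickle.dump(c,open("w7.pkl","wb"))
cv2.imwrite("pics/w7c.png",cv2.resize(im[130:370,215:415],None,fx=2.5,fy=2.5,interpolation=cv2.INTER_CUBIC)[:,:,::-1])
im=ctrl.camera("top");cv2.imwrite("pics/t7.png",im[:,:,::-1])
E
```

```text
time_s: 9.4
eef_pos: [0.5323, -0.1591, 0.2485]
eef_rot: [0.536, -0.535, 0.462, -0.461]
wrist_force: [1.3, -0.3, 0.1]
opening: 0.53
time_s: 10.65
eef_pos: [0.4332, -0.0911, 0.2467]
eef_rot: [-0.705, 0.705, 0.051, -0.052]
wrist_force: [-0.2, 0.1, 0.5]
opening: 0.529
t 10.65 pos [ 0.4332 -0.0911  0.2467] toolx yaw deg 8.37 z tilt [-0.002 -1.    -0.   ] F [-0.2  0.1  0.5] open 0.529
need shift [-1.000e-03  2.000e-04 -2.197e-01] rot [ 0.03 -0.1   0.23]
```

View pics/w7c.png

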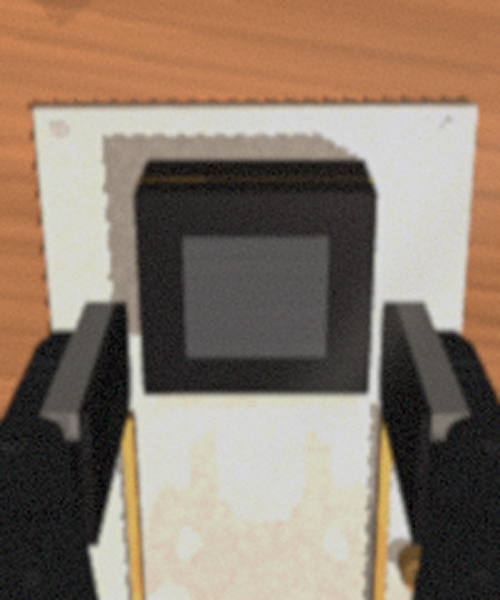

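View pics/t7.png

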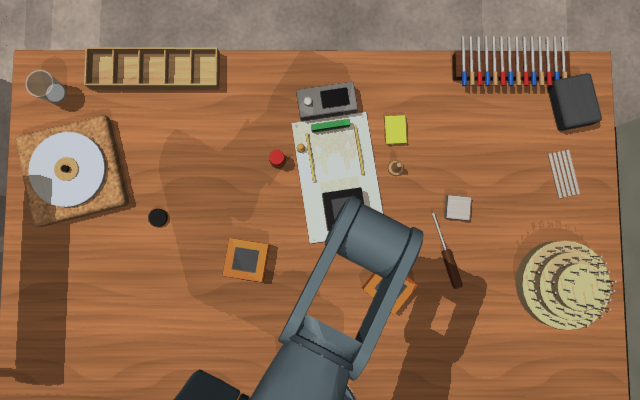

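```bash
python3 -m pendant '[-0.001,0,-0.05,0,0,0.2,0.045,0,0,-0.05,0,0,0,0.045,0,0,-0.05,0,0,0,0.045,0,0,-0.045,0,0,0,0.045,0,0,-0.025,0,0,0,0.045,0,0,0,0,0,0,0.045]' && python3 -m pendant '[0.005,0.0008,0,0,0,0,0.045,0.005,0.0008,0,0,0,0,0.045,0.005,0.0008,0,0,0,0,0.045,0.005,0.0007,0,0,0,0,0.045,0,0,0,0,0,0,0.045]'
python3 - <<'E'
from h import *
o,M=st();x=np.array([.630,-.061,.150]);print(injig(x,np.r_[o["eef_pos"][:2],0]))
im=ctrl.camera("wrist");cv2.imwrite("pics/w8.png",im[:,:,::-1])
E
```

```text
time_s: 11.5
eef_pos: [0.4311, -0.0905, 0.0247]
eef_rot: [0.706, -0.704, -0.05, 0.055]
wrist_force: [0.2, 0.6, 0.2]
opening: 0.524
time_s: 12.12
eef_pos: [0.453, -0.0878, 0.0268]
eef_rot: [-0.705, 0.705, 0.053, -0.054]
wrist_force: [-0.8, 0.2, -0.2]
opening: 0.525
t 12.12 pos [ 0.453  -0.0878  0.0268] toolx yaw deg 8.7 z tilt [-0.001 -1.    -0.001] F [-0.8  0.2 -0.2] open 0.525
[-1.78972925e+02 -7.60755606e-02 -1.50000000e-01]
```

View pics/w8.png

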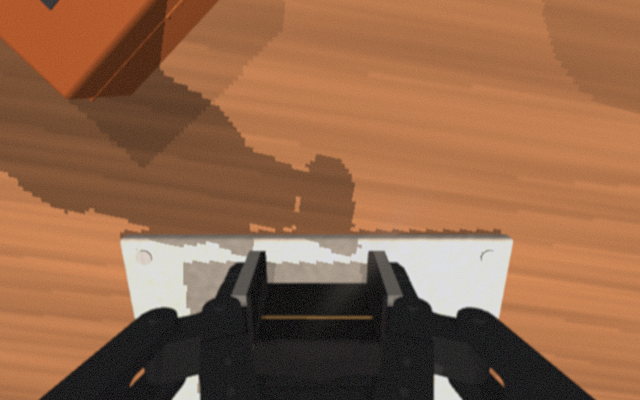

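```bash
python3 -m pendant '[0.005,0.00076,0,0,0,0,0.045,0.005,0.00076,0,0,0,0,0.045,0.005,0.00076,0,0,0,0,0.045,0.005,0.00076,0,0,0,0,0.045,0.005,0.00076,0,0,0,0,0.045,0.005,0.00076,0,0,0,0,0.045,0.005,0.00076,0,0,0,0,0.045,0.005,0.00076,0,0,0,0,0.045,0.005,0.00076,0,0,0,0,0.045,0.005,0.00076,0,0,0,0,0.045,0.005,0.00076,0,0,0,0,0.045,0,0,0,0,0,0,0.045]'
python3 - <<'E'
from h import *
o,M=st();x=np.array([.630,-.061,.150]);print(injig(x,np.r_[o["eef_pos"][:2],0]))
im=ctrl.camera("side");cv2.imwrite("pics/s9.png",cv2.resize(im[120:260,220:420],None,fx=3.5,fy=3.5,interpolation=cv2.INTER_CUBIC)[:,:,::-1])
im=ctrl.camera("top");cv2.imwrite("pics/t9.png",cv2.resize(im[75:250,270:440],None,fx=3.4,fy=3.4,interpolation=cv2.INTER_CUBIC)[:,:,::-1])
im=ctrl.camera("wrist");cv2.imwrite("pics/w9.png",im[:,:,::-1])
E
```

```text
time_s: 13.68
eef_pos: [0.5083, -0.0795, 0.0268]
eef_rot: [-0.705, 0.705, 0.053, -0.054]
wrist_force: [0.8, -0.4, 0.2]
opening: 0.523
t 13.68 pos [ 0.5083 -0.0795  0.0268] toolx yaw deg 8.69 z tilt [-0.001 -1.    -0.001] F [ 0.8 -0.4  0.2] open 0.523
[-1.23098689e+02 -1.20896049e-01 -1.50000000e-01]
```

View pics/s9.png

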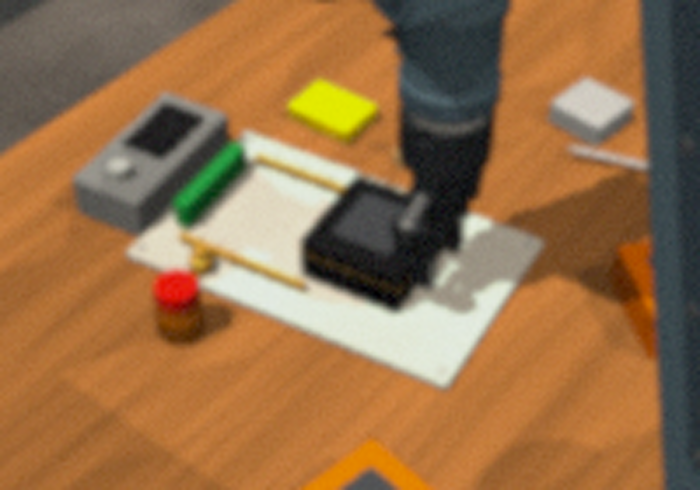

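View pics/t9.png

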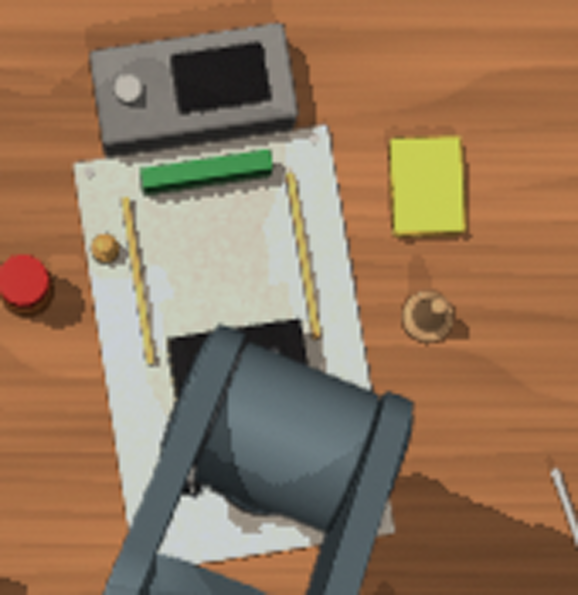

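View pics/w9.png

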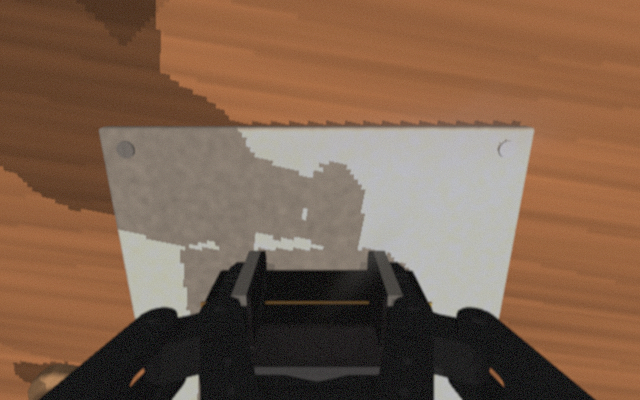

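```bash
cat >> e.py <<'E'
def top(uvc,z,off=(270,75),s=3.4):
    c=cam("top");x=np.array([.6306,-.0613,.1476])
    uv=(np.array(uvc)+.5)/s+off-.5
    J=np.array([injig(x,np.r_[p[:2],0])[:2] for p in back(c,uv,z)]);print(J.round(1).tolist(),"angle",np.arctan2(*(J[1]-J[0])[::-1]).round(4))
E
python3 - <<'E'
from e import *
top([(170,339),(304,321)],.053)
top([(152,364),(126,199)],.018);top([(318,338),(290,172)],.018)
E
```

```text
[[-18.2, 48.0], [-19.5, -52.0]] angle -1.5845
[[-30.2, 63.3], [98.3, 64.2]] angle 0.0067
[[-29.2, -64.2], [100.6, -63.1]] angle 0.0091
```

```bash
python3 -m pendant '[0.006,0.0009,0,0,0,0,0.045,0.006,0.0009,0,0,0,0,0.045,0.006,0.0009,0,0,0,0,0.045,0.006,0.0009,0,0,0,0,0.045,0.006,0.0009,0,0,0,0,0.045,0.006,0.0009,0,0,0,0,0.045,0.006,0.0009,0,0,0,0,0.045,0.006,0.0009,0,0,0,0,0.045,0.006,0.0009,0,0,0,0,0.045,0.006,0.0009,0,0,0,0,0.045,0.006,0.0009,0,0,0,0,0.045,0,0,0,0,0,0,0.045]'
python3 - <<'E'
from h import *
o,M=st();x=np.array([.630,-.061,.150]);print(injig(x,np.r_[o["eef_pos"][:2],0]))
im=ctrl.camera("side");cv2.imwrite("pics/s10.png",cv2.resize(im[120:260,220:420],None,fx=3.5,fy=3.5,interpolation=cv2.INTER_CUBIC)[:,:,::-1])
im=ctrl.camera("top");cv2.imwrite("pics/t10.png",cv2.resize(im[75:250,270:440],None,fx=3.4,fy=3.4,interpolation=cv2.INTER_CUBIC)[:,:,::-1])
E
```

```text
time_s: 15.32
eef_pos: [0.5744, -0.0696, 0.0268]
eef_rot: [-0.705, 0.705, 0.053, -0.054]
wrist_force: [-0.8, 0.4, -0.1]
opening: 0.525
t 15.32 pos [ 0.5744 -0.0696  0.0268] toolx yaw deg 8.68 z tilt [-0.001 -1.    -0.001] F [-0.8  0.4 -0.1] open 0.525
[-56.21560033  -0.1916793   -0.15      ]
```

View pics/s10.png

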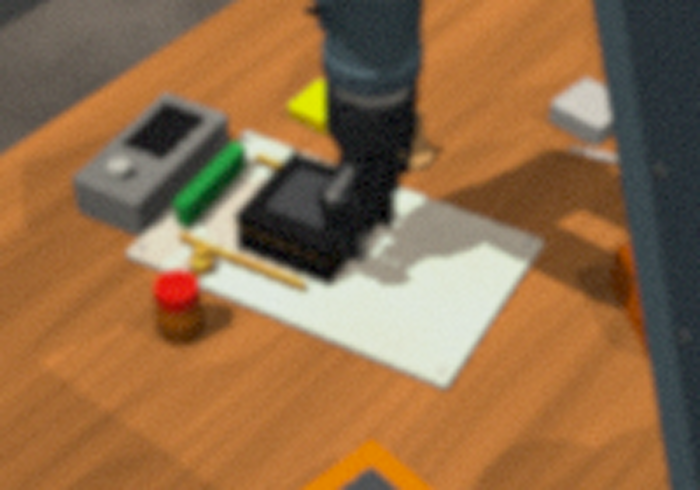

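View pics/t10.png

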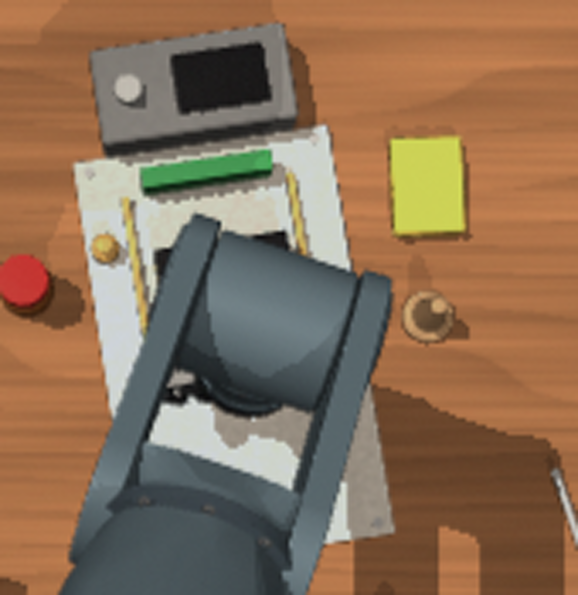

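Run:
```python
from e import *
top([(155.5,251),(287.5,232.5)],.053)
```

```text
[[48.5, 48.8], [47.8, -50.2]] angle -1.5778
```

```bash
python3 -m pendant '[0.005,0.00077,0,0,0,0,0.045,0.005,0.00077,0,0,0,0,0.045,0.005,0.00077,0,0,0,0,0.045,0.005,0.00077,0,0,0,0,0.045,0.005,0.00077,0,0,0,0,0.045,0.005,0.00077,0,0,0,0,0.045,0.005,0.00077,0,0,0,0,0.045,0.005,0.00077,0,0,0,0,0.045,0.004,0.0006,0,0,0,0,0.045,0,0,0,0,0,0,0.045]' && python3 -m pendant '[0.001,0.00015,0,0,0,0,0.045,0.001,0.00015,0,0,0,0,0.045,0,0,0,0,0,0,0.045]'
python3 - <<'E'
from h import *
o,M=st();x=np.array([.630,-.061,.150]);print(injig(x,np.r_[o["eef_pos"][:2],0]))
im=ctrl.camera("side");cv2.imwrite("pics/s11.png",cv2.resize(im[120:260,220:420],None,fx=3.5,fy=3.5,interpolation=cv2.INTER_CUBIC)[:,:,::-1])
E
```

```text
time_s: 16.68
eef_pos: [0.6182, -0.0627, 0.0266]
eef_rot: [-0.705, 0.705, 0.053, -0.054]
wrist_force: [-0.1, 0.3, -0.2]
opening: 0.527
time_s: 17.05
eef_pos: [0.6194, -0.0625, 0.0266]
eef_rot: [-0.705, 0.705, 0.053, -0.054]
wrist_force: [-2.2, -0.8, 1.7]
opening: 0.528
t 17.05 pos [ 0.6194 -0.0625  0.0266] toolx yaw deg 8.67 z tilt [-0.002 -1.    -0.   ] F [-2.2 -0.8  1.7] open 0.528
[-10.73807432   0.09468545  -0.15      ]
```

View pics/s11.png

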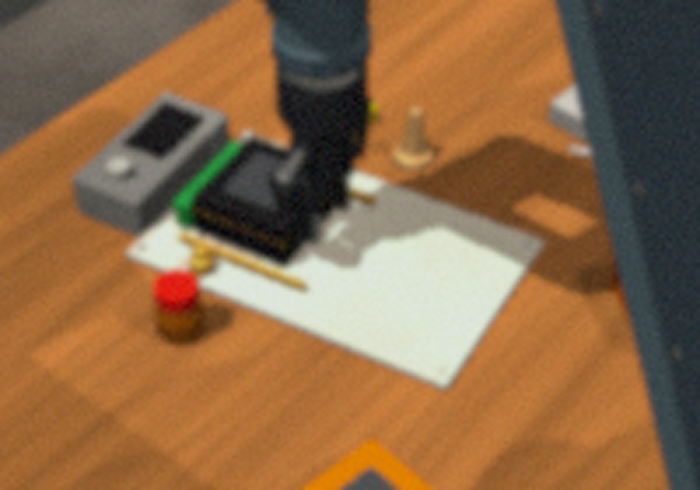

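Near the stop. I'll step on in 1 mm rows, watching the force.

```bash
for i in 1; do python3 -m pendant '[0.001,0.00015,0,0,0,0,0.045,0.001,0.00015,0,0,0,0,0.045,0,0,0,0,0,0,0.045]'; done; python3 -m pendant '[0.001,0.00015,0,0,0,0,0.045,0,0,0,0,0,0,0.045]'; python3 -m pendant '[0.001,0.00015,0,0,0,0,0.045,0,0,0,0,0,0,0.045]'
```

```text
time_s: 17.48
eef_pos: [0.6217, -0.0622, 0.0266]
eef_rot: [-0.705, 0.705, 0.053, -0.054]
wrist_force: [-2.9, -0.3, 1.6]
opening: 0.529
time_s: 17.73
eef_pos: [0.6226, -0.062, 0.0265]
eef_rot: [-0.705, 0.705, 0.053, -0.054]
wrist_force: [-2.0, -2.1, 1.5]
opening: 0.523
time_s: 17.98
eef_pos: [0.6237, -0.0619, 0.0266]
eef_rot: [-0.705, 0.705, 0.053, -0.054]
wrist_force: [-2.0, -0.4, 0.5]
opening: 0.525
```

```bash
for i in 1; do python3 -m pendant '[0.001,0.00015,0,0,0,0,0.045,0,0,0,0,0,0,0.045]'; done; python3 -m pendant '[0.001,0.00015,0,0,0,0,0.045,0,0,0,0,0,0,0.045]'; python3 -m pendant '[0.001,0.00015,0,0,0,0,0.045,0,0,0,0,0,0,0.045]'
```

```text
time_s: 18.23
eef_pos: [0.6243, -0.0618, 0.0265]
eef_rot: [-0.705, 0.705, 0.053, -0.054]
wrist_force: [-4.1, -0.4, 2.4]
opening: 0.529
time_s: 18.48
eef_pos: [0.6243, -0.0618, 0.0265]
eef_rot: [-0.705, 0.705, 0.052, -0.055]
wrist_force: [-9.3, -2.1, 6.1]
opening: 0.526
time_s: 18.73
eef_pos: [0.6242, -0.0618, 0.0265]
eef_rot: [-0.705, 0.705, 0.051, -0.056]
wrist_force: [-12.9, -2.7, 9.6]
opening: 0.527
```

```bash
python3 -m pendant '[-0.002,-0.0003,0,0,0,0,0.045,-0.003,-0.00045,0,0,0,0,0.045,-0.01,-0.0015,0,0,0,0,0.045,-0.02,-0.003,0,0,0,0,0.045,-0.03,-0.0045,0.02,0,0,0,0.045,-0.04,-0.006,0.05,0,0,0,0.045,-0.03,-0.005,0.055,0,0,0,0.045,0,0,0.055,0,0,0,0.045,0,0,0.03,0,0,0,0.045,0,0,0,0,0,0,0.045]'
python3 - <<'E'
from h import *
import pickle
o,M=st()
c=cam("wrist");im=ctrl.camera("wrist");np.save("w12.npy",im);pickle.dump(c,open("w12.pkl","wb"))
cv2.imwrite("pics/w12.png",im[:,:,::-1])
im=ctrl.camera("side");cv2.imwrite("pics/s12.png",cv2.resize(im[120:260,220:420],None,fx=3.5,fy=3.5,interpolation=cv2.INTER_CUBIC)[:,:,::-1])
im=ctrl.camera("top");cv2.imwrite("pics/t12.png",cv2.resize(im[75:250,270:440],None,fx=3.4,fy=3.4,interpolation=cv2.INTER_CUBIC)[:,:,::-1])
E
```

```text
time_s: 19.98
eef_pos: [0.4942, -0.0827, 0.2379]
eef_rot: [-0.704, 0.706, 0.055, -0.052]
wrist_force: [-0.2, 0.1, -0.5]
opening: 0.528
t 19.98 pos [ 0.4942 -0.0827  0.2379] toolx yaw deg 8.67 z tilt [ 0.004 -1.    -0.004] F [-0.2  0.1 -0.5] open 0.528
```

View pics/w12.png

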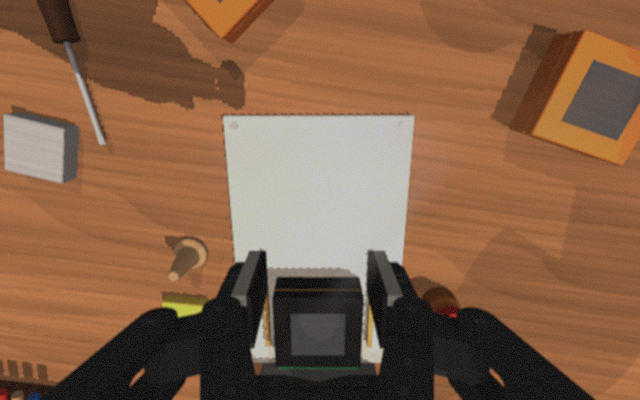

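View pics/s12.png

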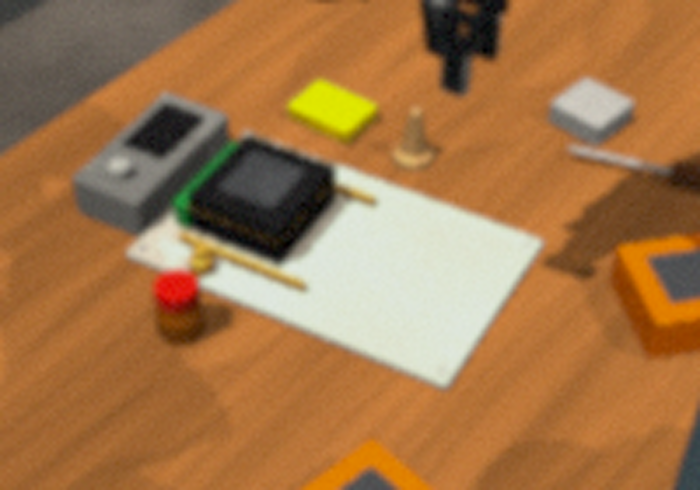

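View pics/t12.png

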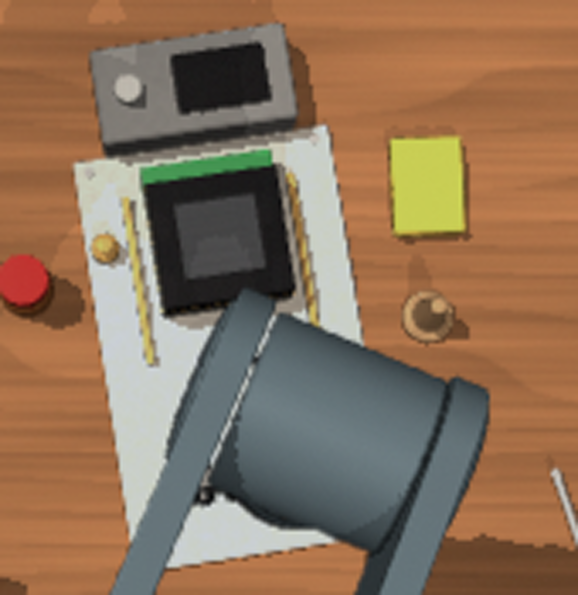

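Run:
```python
from e import *
top([(146,184),(276.5,166)],.053);top([(163.5,315),(294,296)],.053)
```

```text
[[99.5, 48.4], [98.7, -49.9]] angle -1.5792
[[0.2, 50.1], [0.0, -47.6]] angle -1.5731
```

Run:
```python
from bench import ctrl
print(ctrl.hand_in())
```

```text
the job is handed in; nothing more can be done
None
```

The black box is home against the green stop, square and centred in the lane, and the job is handed in at about 20 s of the 64 s allowed.

**What I did:** The box started 7 mm off the centre line and about 0.03 rad askew. I squared and centred it with a two-finger push from its right side, in front of the mouth. Then I pushed it down the lane from behind with two fingertips, about 8 mm above rail height.

**Last checks:**
- **Home:** the tool stopped advancing while the force rose to about 13 N. The top picture then put the front face at jig x of about 99 to 100 mm, within the measurement error.
- **Centring:** the box sits within about 1 mm of the centre line and within 0.01 rad of the lane, leaving about 10 mm to each rail.
- **Rest of the bench:** in the last pictures the jar, weight, ring cone and tin look unmoved, and the robot is clear of everything.

**What did not go smoothly:**
- While turning high above the board, my first attempt ran the last joint up to its range end of -3.12. The tool stopped short and tilted there. I turned back and used the opposite orientation; nothing was touched.
- Single-image estimates of the box's sideways position differed by up to about 2 mm during the push.

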